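# Weigh the sherd at the bottom of the finds bin

## Robot

A 6-joint arm with a two-finger parallel gripper is mounted at the origin on a cart in front of the work surface, level with it; the furniture and walls round the work are solid. World frame = base frame: x ahead of the robot, y to its left, z up, the work surface at z = 0. Lengths are in mm, angles in rad, forces in N, time in s.
With the tool pointing down it reaches from about 400 to 925 mm from the base axis. Payload 12.5 kg.
Tool frame: the origin (TCP) lies between the finger pads; the fingertips stand 19 mm ahead of it and the grasp point (between the pads) is the TCP (env.tips_ahead is the distance from the TCP to the fingertips, in mm); z points along the fingers, y is the line along which they close (so a half turn about z gives the same grasp; the last joint's range is limited). The gripper opens to 95 mm and grips with 3 to 60 N. Pads are 20 mm wide; open, the fingers measure 119 mm over their backs; the gripper's body (75 mm by 180 mm) begins 59 mm behind the grasp point.
Start: joints at [-1.395, 0.491, 1.559, -0, 1.092, -0.106], TCP at [173.826, -600.358, 233.661] pointing down, gripper open.
Joint ranges: [-3.1, 3.1], [-0.84, 2.19], [0.05, 2.79], [-1.13, 4.28], [0.06, 2.93], [-2.69, 2.69]. Speed limits (rad/s): [2.22, 2.22, 2.79, 3.14, 3.14, 3.14].

## Interface

Orientations are given as [roll, pitch, yaw] about the fixed x, y, z axes, in that order (R = Rz(yaw) Ry(pitch) Rx(roll)).
In Python, from cell import env gives the robot as it stands.
- The arm moves only by the shell command python3 -m crank 'ROWS'. ROWS is JSON, a list of rows, each a list of 5 numbers: the shift along the tool's x, y, z in mm, then the turn about the tool's z in degrees, then the finger opening in mm, from 0 to 95.1. In form: [[dx, dy, dz, yaw, grip], ...]. A call has 1 to 10 rows; each row is the pose to reach, as a shift and turn from the pose commanded when the call began, along the tool's axes at that moment; what a row does not reach only later rows make up. A row lasts 1/12 s, in which the tool goes at most 41.7 mm and 7.16 degrees, less where a joint would pass 70% of its speed; a pose out of reach is approached as far as the arm can. A call with a gripper value outside its range is refused whole. The fingers move at their own pace and stop on an object; the grip force is fixed at half the most. Time passes only in rows, so rows that repeat a pose let the fingers close. It gives the time, the measured TCP pose, the force, the opening and the grip force at its end, in the units of the state.
- env.state(): the state, without advancing time (a new reading comes with each control period).
- env.read_camera(name): name is "side" or "top"; returns a dict with "img" (400x640x3 uint8, blue, green, red), "K" (3x3 intrinsics, pixels), "pose" (4x4, takes a point from camera to world coordinates). Camera axes: x right, y down, z forward; pixel columns grow to the right and rows downward; lengths in mm; the calibration is good to about 2 mm. A picture is of the moment at which its call begins. There is no depth.
- env.job_done(): hands the job in; it is judged then, once.
The state is a dict: "t": time; "joints": joint angles; "qvel": joint speeds; "tau": joint torques, N m; "eef_pos": TCP position; "tcp_rot": TCP orientation; "ft_force": force on the tool from outside, world axes, zero at the start; "moment": the same for the moment, N m; "opening": opening from 0.0 (shut) to 1.0 (fully open); "grip_force": force on a finger pad.
Only numpy, scipy, OpenCV 4.12 (cv2) and the standard library are available. Lean on these libraries where they do the work, as an engineer would, in place of code of your own. Each camera call takes 0.05 s, during which the arm holds its last target. There are 200 camera calls.

## Task

The sherd to be weighed lies in the grey finds bin under a pebble and a long sherd, partly beneath the insert tray. Lay the pebble and the long sherd aside on the bin's floor, clear of it (they must stay in their bin), then take out the uncovered sherd, lay it flat in the middle of the balance's pan and shut the clear lid over it. Do not knock the sample vial beside the balance.

Things in the scene. Friction and masses are not known exactly. Their poses are not given: they have to be found in the camera images.
- finds_bin: Grey plastic stacking bin, fixed, 300 mm deep (its x), 400 mm wide (its y), walls 4 mm thick, 150 mm high; the middle 290 mm of the front wall (-x) is cut down to 69 mm. Origin under its middle; x points to its rear wall, z up. The flat inner floor is 4 mm above the origin, from -146 to 146 mm in x and -196 to 196 mm in y. A 55 mm sherd lies in the rear +y corner, not part of the work.
- tray_edge (a point): Middle of the lower front edge of the insert tray, a 45 mm high tray of small things fixed on the bin's rear rims, over its whole width. Its underside is 150 mm above the table and covers everything behind this edge (bin x above 43 mm), so the pile can only be reached with the tool tilted back to the robot, the fingers pointing forward and down below the edge. Axes as the bin's.
- sherd_mid (a point): Centre (half-way up) of the sherd to be weighed: flat brown pottery sherd of irregular outline, 57 mm wide (its x), 87 mm long (its y), 12 mm thick (its z), about 50 g. Its two long broken edges are nearly parallel, about 50 mm apart, and run along (-0.27, 1, 0) in its frame. At the start it lies flat on the bin's floor, its y within 15 degrees of the bin's -x or x, under the two others.
- stone_mid (a point): Centre (half-way up) of the pebble: smooth grey grinding stone, rounded, 55 mm wide (its x) by 89 mm long (its y) by 40 mm high (its z), about 210 g. At the start it lies on the rear part of the sherd, its long side roughly along the sherd's.
- long_sherd_mid (a point): Centre (half-way up) of the long sherd: flat brown sherd of irregular outline, 49 mm wide (its x) by 104 mm long (its y) by 11 mm thick (its z), about 60 g. At the start its rear end lies on the front part of the sherd and its front end on the bin's floor, a slope of about 6 degrees.
- balance: Bench balance, fixed, 216 mm deep (x from -134 to 82 mm) and 165 mm wide (y from -61 to 104 mm), its housing 42 mm high. Origin on the table under it; x points to its rear, z up.
- pan (a point): Middle of the balance's flat pan, on its upper face, 52 mm above the table; the pan is 117 x 115 mm. Its x and y axes are the balance's.
- balance_lid (a joint): Hinge of the balance's clear box-shaped lid, rad: 0 shut, 1.66 fully open. It starts open, standing behind the pan, its flat top face turned to the rear (128 mm behind the balance's origin), its upper edge 195 mm above the table. Pushed forward and down about the hinge from behind to less than about 0.7 rad, it sinks shut slowly by itself (damped). Its hinge line is point lid_hinge.
- lid_hinge (a point): Middle of the lid's hinge line, which runs along the balance's y, 76 mm behind the balance's origin and 54 mm above the table. Shut, the lid reaches 139 mm forward of this line, 72 mm to each side of it, from 8 mm below it to 49 mm above it (its flat top), with a small grip tab on its front. Axes as the balance's.
- vial_mid (a point): Centre (half-way up) of the sample vial, 28 mm in diameter and 52 mm tall, red cap, standing on the table at the -y side of the balance. It must be left alone.
Mind the look-alikes: they are no part of the job. Leave any black or yellow look-alike of the part that bears long_sherd_mid alone. Leave any brown look-alike of the part that bears stone_mid alone.

How it is judged:
By the outcome, as a careful person would: the job done as asked, in the order asked, and still so for the second after the job is handed in, with the robot touching nothing.
It also fails if it takes over 72 s, if anything falls off the work surface, if the arm or the gripper's body presses on something with over 40 N, if the wrist force passes 120 N, or if a joint passes its speed limit or range.

## Working session

There is one attempt and no reset: what is moved stays moved. The work goes in short steps, Python scripts to look and compute and a shell command to move; the robot and the scene stay as the last step left them, time stands still between calls to the robot, and variables do not carry over. Pictures are saved under pics/ and viewed, at most 10 in all, crops included, and the job is handed in when it is done.

```bash
ls; mkdir -p pics
python3 - <<'E'
from cell import env
import cv2
print(env.state())
for n in("side","top"):
    c=env.read_camera(n); cv2.imwrite(f"pics/{n}0.png",c["img"]); print(n,c["K"].tolist(),c["pose"].round(3).tolist())
E
```

```text
pics
{'t': 0.0, 'joints': array([-1.39460560e+00,  4.91573996e-01,  1.55950265e+00, -3.69093073e-06,
        1.09167764e+00, -1.05599592e-01]), 'qvel': array([-0.00114072, -0.00072368, -0.00031457,  0.00084027,  0.00130887,
       -0.00094485]), 'tau': array([ 2.81080072e-03, -6.12625694e+01, -2.58178765e+01,  6.94704219e-02,
        4.82255383e-02, -9.45014153e-05]), 'eef_pos': array([ 173.77593421, -600.10337484,  233.0344451 ]), 'tcp_rot': array([-3.14043715e+00, -1.19184395e-04,  2.81791958e-01]), 'ft_force': array([0.37969855, 0.09928349, 0.53377238]), 'moment': array([ 0.01625517, -0.01325655,  0.01155896]), 'grip_force': 0.0, 'opening': 1.001275638987349}
side [[395.03046335486465, 0.0, 325.5085354428497], [0.0, 395.03046335486465, 195.8930300941244], [0.0, 0.0, 1.0]] [[-0.811, -0.27, 0.519, -165.72], [-0.585, 0.388, -0.712, 1072.907], [-0.009, -0.881, -0.473, 747.056], [0.0, 0.0, 0.0, 1.0]]
top [[499.7167796302712, 0.0, 313.3562623756913], [0.0, 499.7167796302712, 199.71495479036386], [0.0, 0.0, 1.0]] [[0.02, -0.982, 0.188, 258.766], [-1.0, -0.022, -0.009, 108.712], [0.013, -0.188, -0.982, 1493.572], [0.0, 0.0, 0.0, 1.0]]
```

View pics/side0.png

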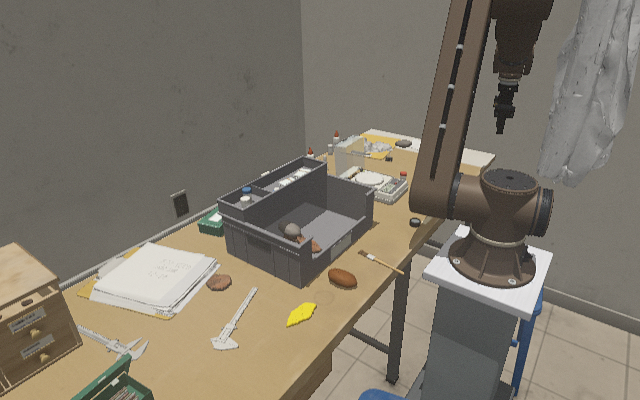

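View pics/top0.png

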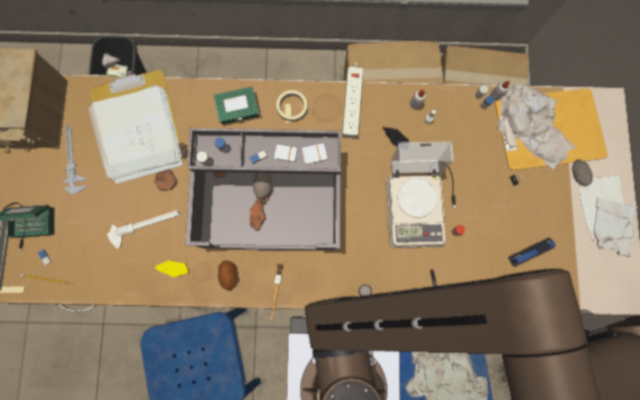

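The top view shows the bin at about px (190-340, 130-248), with the pebble at (262,186), the long sherd at (258,213), the balance at (418,205) and the vial cap at (460,230). The side view shows the pile at about (295-315, 235). I'll zoom in on these.

```bash
cat > h.py <<'E'
import numpy as np, cv2
from cell import env
from scipy.spatial.transform import Rotation as Rn
def ray(c,u,v):
    K,T=c["K"],np.array(c["pose"]); d=T[:3,:3]@np.linalg.solve(K,[u,v,1.]); return T[:3,3],d
def onz(c,u,v,z):
    o,d=ray(c,u,v); return o+d*(z-o[2])/d[2]
def proj(c,P):
    T=np.linalg.inv(c["pose"]); p=T[:3,:3]@np.array(P,float)+T[:3,3]; q=c["K"]@p; return q[:2]/q[2]
def crop(c,u0,v0,w,h,s):
    return cv2.resize(c["img"][v0:v0+h,u0:u0+w],None,fx=s,fy=s,interpolation=cv2.INTER_CUBIC)
E
python3 - <<'E'
from h import *
t=env.read_camera("top"); s=env.read_camera("side")
a=crop(t,180,120,170,135,4); b=crop(s,215,155,165,130,4)
img=np.zeros((600,800,3),np.uint8)
a=crop(t,185,125,160,130,2.5*1.0); 
img[:325,:400]=crop(t,185,125,160,130,2.5); img[:325,400:]=crop(t,380,125,160,130,2.5)
img[325:,:400]=crop(s,215,155,160,110,2.5); img[325:,400:]=crop(s,300,125,160,110,2.5)
cv2.imwrite("pics/z1.png",img)
E
```

```text
(no output)
```

View pics/z1.png

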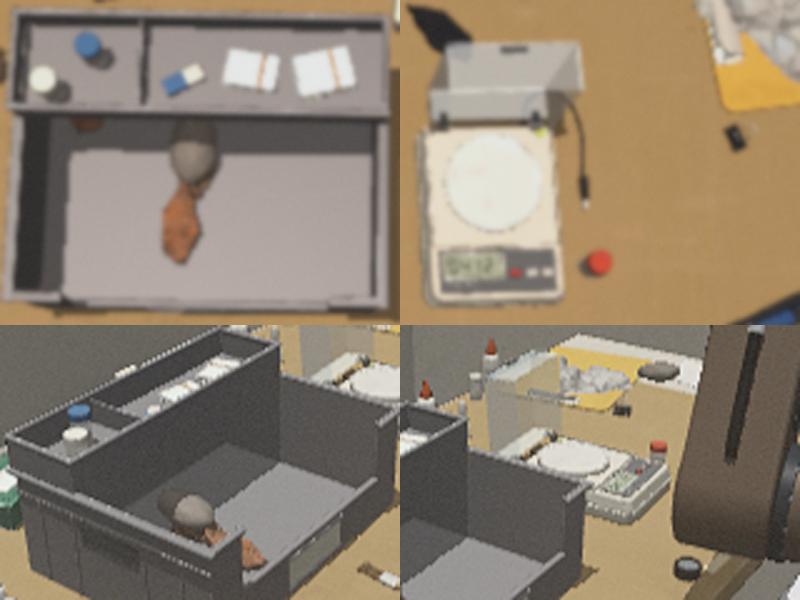

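The bin fills crop px (10-390, 15-308) and the pebble at (194,155) is partly under the tray edge. The long sherd runs from (190,185) to (180,262), and the tip of the target sherd shows at (207,188). The pan centre is at crop (493,183) and the vial cap at (598,262). Next I'll compute positions.

Run:
```python
from h import *
np.set_printoptions(precision=1,suppress=True)
t=env.read_camera("top"); s=env.read_camera("side")
f=lambda x,y:(185+x/2.5,125+y/2.5)
for n,p,z in [("frimL",(8,300),150),("frimR",(388,306),150),("trayfrontL",(22,113),195),("trayfrontR",(388,118),195),("trayrearL",(22,12),195),("trayrearR",(388,18),195),("floorFL",(66,290),4),("floorFR",(372,296),4)]:
    print(n,onz(t,*f(*p),z))
g=lambda x,y:(380+(x-400)/2.5,125+y/2.5)
for n,p,z in [("pan",(493,183),52),("balFL",(428,302),30),("balFR",(560,298),30),("balRL",(420,130),42),("balRR",(553,125),42),("vial",(598,262),52),("lidtopL",(444,45),195),("lidtopR",(584,42),195)]:
    print(n,onz(t,*g(*p),z))
for c,nm in ((t,"top"),(s,"side")):
    hsv=cv2.cvtColor(c["img"],cv2.COLOR_BGR2HSV)
    m=((hsv[...,0]<14)&(hsv[...,1]>90)&(hsv[...,2]>50)).astype(np.uint8)
    k=cv2.findContours(m,cv2.RETR_EXTERNAL,cv2.CHAIN_APPROX_SIMPLE)[0]
    for q in k:
        if cv2.contourArea(q)>25:
            r=cv2.minAreaRect(q); u=np.array(r[0]); print(nm,u,r[1],r[2],cv2.contourArea(q),onz(c,*u,15))
            if nm=="top" and abs(u[0]-258)<10 and abs(u[1]-213)<10:
                for e in cv2.boxPoints(r): print("  box",onz(c,*e,18))
for n,p in [("pebC",(194,155)),("pebL",(170,155)),("pebR",(218,155)),("pebF",(195,186))]: print(n,onz(t,*f(*p),30))
for n,p in [("lsF",(180,264)),("lsL",(163,235)),("lsR",(202,228))]: print(n,onz(t,*f(*p),14))
print("shtip",onz(t,*f(207,190),16), "lsrear",onz(t,*f(188,186),24))
```

```text
frimL [384.6 429.8 150. ]
frimR [386.8  21.8 150. ]
trayfrontL [580.2 417.5 195. ]
trayfrontR [583.7  26.7 195. ]
trayrearL [692.7 424.8 195. ]
trayrearR [695.6  27.8 195. ]
floorFL [411.7 396.6   4. ]
floorFR [412.3  31.6   4. ]
pan [ 545.9 -210.1   52. ]
balFL [ 406.1 -135.7   30. ]
balFR [ 414.2 -291.4   30. ]
balRL [ 610.6 -126.1   42. ]
balRR [ 620.4 -285.8   42. ]
vial [ 454.8 -331.1   52. ]
lidtopL [ 668.8 -128.1  195. ]
lidtopR [ 675.8 -280.6  195. ]
top [227.5 275. ] (28.0, 17.0) 90.0 376.5 [312.1 341.8  15. ]
top [459.8 229.3] (9.899494171142578, 10.60660171508789) 45.0 86.5 [ 461.5 -344.1   15. ]
top [257.  213.5] (31.0, 14.0) 90.0 295.5 [495.8 263.2  15. ]
  box [542.  285.8  18. ]
  box [543.  243.8  18. ]
  box [449.2 240.2  18. ]
  box [448.3 281.7  18. ]
top [164.8 180.4] (18.34120750427246, 19.60611915588379) 71.56504821777344 282.0 [591.  545.6  15. ]
top [421.3  92.3] (4.949747085571289, 7.071067810058594) 45.0 25.5 [ 893.9 -237.6   15. ]
top [506.   83.5] (4.949747085571289, 7.77817440032959) 45.0 29.0 [ 930.2 -507.5   15. ]
side [218.5 281.5] (13.0, 21.0) 90.0 97.5 [587.7 553.   15. ]
side [342.1 277.2] (30.082645416259766, 13.184368133544922) 21.801406860351562 233.5 [314.8 338.   15. ]
side [316. 246.] (10.0, 8.0) 90.0 48.0 [466.4 260.   15. ]
pebC [574.1 248.2  30. ]
pebL [573.4 276.9  30. ]
pebR [574.7 219.5  30. ]
pebF [536.3 245.5  30. ]
lsF [444.5 261.2  14. ]
lsL [478.9 282.9  14. ]
lsR [488.4 236.7  14. ]
shtip [534.4 232.2  16. ] lsrear [537.3 254.5  24. ]
```

```bash
python3 -m crank '[[360,-176,-80,16.15,95],[360,-176,-80,16.15,95],[360,-176,-80,16.15,95],[360,-176,-80,16.15,95],[360,-176,-80,16.15,95],[360,-176,-80,16.15,95],[360,-176,-80,16.15,95],[360,-176,-80,16.15,95],[360,-176,-80,16.15,95],[360,-176,-80,16.15,95]]'
```

```text
t: 1.13
eef_pos: [472.3, -329.1, 314.4]
tcp_rot: [3.141, -0.001, 0.001]
ft_force: [-0.3, -0.4, 0.2]
opening: 0.999
grip_force: 0.0
```

```bash
python3 -m crank '[[100,-350,-20,0,95],[100,-350,-20,0,95],[100,-350,-20,0,95],[100,-350,-20,0,95],[100,-350,-20,0,95],[100,-350,-20,0,95],[100,-350,-20,0,95],[100,-350,-20,0,95],[100,-350,-20,0,95]]'
python3 -m crank '[[250,-150,-20,0,95],[250,-150,-20,0,95],[250,-150,-20,0,95],[250,-150,-20,0,95],[250,-150,-20,0,95],[250,-150,-20,0,95],[250,-150,-20,0,95]]'
python3 -m crank '[[250,0,0,0,95],[250,0,0,0,95],[250,0,0,0,95],[250,0,0,0,95],[250,0,0,0,95],[250,0,0,0,95]]'
python3 -c "
from h import *;print(env.state()['joints'])"
```

```text
t: 1.88
eef_pos: [571.0, 21.8, 333.9]
tcp_rot: [-3.141, -0.0, 0.001]
ft_force: [0.6, 0.5, -0.1]
opening: 1.0
grip_force: 0.0
t: 2.47
eef_pos: [818.1, 167.8, 353.3]
tcp_rot: [3.142, 0.0, 0.0]
ft_force: [1.2, -1.3, 1.0]
opening: 1.001
grip_force: 0.0
t: 2.97
eef_pos: [920.1, 152.9, 316.6]
tcp_rot: [-3.138, -0.021, -0.001]
ft_force: [0.1, 0.0, 0.5]
opening: 0.997
grip_force: 0.0
[9.35568306e-02 1.12365843e+00 5.05723820e-02 1.80568992e-03
 1.94578220e+00 1.66550727e+00]
```

```bash
python3 -m crank '[[-60,0,0,0,95],[-60,0,0,0,95],[-60,0,0,0,95]]'
python3 -m crank '[[400,0,-400,0,95],[400,0,-400,0,95],[400,0,-400,0,95],[400,0,-400,0,95],[400,0,-400,0,95],[400,0,-400,0,95]]'
python3 -c "
from h import *;print(env.state()['joints'])"
```

```text
t: 3.22
eef_pos: [868.7, 153.5, 323.8]
tcp_rot: [-3.137, -0.034, -0.001]
ft_force: [2.0, -0.3, 0.6]
opening: 0.997
grip_force: 0.0
t: 3.72
eef_pos: [889.4, 134.9, 409.6]
tcp_rot: [-3.133, -0.059, -0.0]
ft_force: [-0.3, 0.1, 0.2]
opening: 0.997
grip_force: 0.0
[0.07600792 1.02263159 0.04734026 0.00456598 2.01206598 1.64908995]
```

```bash
for i in 1; do python3 -m crank '[[-100,0,-500,0,95],[-100,0,-500,0,95],[-100,0,-500,0,95],[-100,0,-500,0,95],[-100,0,-500,0,95],[-100,0,-500,0,95],[-100,0,-500,0,95],[-100,0,-500,0,95],[-100,0,-500,0,95],[-100,0,-500,0,95]]'; done
python3 -c "
from h import *;print(env.state()['joints'])"
python3 -m crank '[[-300,0,-500,0,95],[-300,0,-500,0,95],[-300,0,-500,0,95],[-300,0,-500,0,95],[-300,0,-500,0,95],[-300,0,-500,0,95],[-300,0,-500,0,95],[-300,0,-500,0,95],[-300,0,-500,0,95],[-300,0,-500,0,95]]'
python3 -c "
from h import *;print(env.state()['joints'])"
```

```text
t: 4.55
eef_pos: [693.0, 115.5, 674.4]
tcp_rot: [-3.13, -0.077, -0.0]
ft_force: [-1.5, 0.3, -0.2]
opening: 0.998
grip_force: 0.0
[0.06889133 0.68706887 0.04735881 0.00865617 2.32920377 1.6459202 ]
t: 5.38
eef_pos: [407.3, 97.8, 862.0]
tcp_rot: [-3.128, -0.086, -0.001]
ft_force: [0.3, 0.2, 0.9]
opening: 0.998
grip_force: 0.0
[0.07300455 0.34059725 0.04737362 0.01684001 2.66648173 1.65908998]
```

```bash
python3 -m crank '[[-400,0,-200,0,95],[-400,0,-200,0,95],[-400,0,-200,0,95],[-400,0,-200,0,95],[-400,0,-200,0,95],[-400,0,-200,0,95],[-400,0,-200,0,95],[-400,0,-200,0,95]]'
python3 -c "
from h import *;print(env.state()['joints'])"
python3 -m crank '[[-300,0,-300,0,95],[-300,0,-300,0,95],[-300,0,-300,0,95],[-300,0,-300,0,95],[-300,0,-300,0,95]]'
python3 -c "
from h import *;print(env.state()['joints'])"
```

```text
t: 6.05
eef_pos: [110.5, 102.9, 937.1]
tcp_rot: [-3.122, -0.12, -0.004]
ft_force: [-0.2, 1.5, -0.0]
opening: 0.998
grip_force: 0.0
[ 0.33809546  0.04592646  0.04732772 -0.10252088  2.92723716  1.81063337]
t: 6.47
eef_pos: [33.0, 122.7, 939.6]
tcp_rot: [-3.108, -0.147, -0.003]
ft_force: [-0.0, 0.2, -0.1]
opening: 1.001
grip_force: 0.0
[ 0.99335721  0.03120174  0.04735117 -0.51525027  2.92704845  2.05317539]
```

```bash
python3 -m crank '[[400,0,100,0,95],[400,0,100,0,95],[400,0,100,0,95],[400,0,100,0,95],[400,0,100,0,95],[400,0,100,0,95],[400,0,100,0,95],[400,0,100,0,95],[400,0,100,0,95],[400,0,100,0,95]]'
python3 -m crank '[[350,0,250,0,95],[350,0,250,0,95],[350,0,250,0,95],[350,0,250,0,95],[350,0,250,0,95],[350,0,250,0,95],[350,0,250,0,95],[350,0,250,0,95],[350,0,250,0,95],[350,0,250,0,95]]'
python3 -c "
from h import *;print(env.state()['joints'])"
python3 -m crank '[[200,0,0,0,95]]' | grep rot
python3 -m crank '[[200,0,0,0,95]]' | grep rot
python3 -m crank '[[200,0,0,0,95]]' | grep rot
python3 -m crank '[[200,0,0,0,95]]' | grep rot
python3 -m crank '[[200,0,0,0,95]]' 
python3 -c "
from h import *;print(env.state()['joints'])"
```

```text
t: 7.3
eef_pos: [371.5, 124.0, 882.0]
tcp_rot: [-3.111, -0.153, -0.003]
ft_force: [0.1, 0.5, -0.8]
opening: 1.0
grip_force: 0.0
t: 8.13
eef_pos: [717.5, 127.5, 673.6]
tcp_rot: [-3.109, -0.164, -0.003]
ft_force: [0.1, 0.2, 0.2]
opening: 1.002
grip_force: 0.0
[0.07859722 0.69236343 0.04736472 0.02466731 2.23533544 1.66614336]
tcp_rot: [-3.106, -0.179, -0.003]
tcp_rot: [-3.103, -0.199, -0.004]
tcp_rot: [-3.1, -0.218, -0.004]
tcp_rot: [-3.097, -0.237, -0.005]
t: 8.55
eef_pos: [810.0, 110.2, 610.6]
tcp_rot: [-3.094, -0.257, -0.006]
ft_force: [-0.8, -0.0, 0.3]
opening: 1.002
grip_force: 0.0
[0.0437005  0.78728401 0.04737011 0.03937912 2.04718124 1.63727495]
```

```bash
python3 -m crank '[[-20,280,0,0,95],[-20,280,0,0,95],[-20,280,0,0,95],[-20,280,0,0,95],[-20,280,0,0,95],[-20,280,0,0,95],[-20,280,0,0,95],[-20,280,0,0,95]]'
python3 -m crank '[[200,0,0,0,95]]' | grep rot
python3 -m crank '[[200,0,0,0,95]]' | grep rot
python3 -m crank '[[200,0,0,0,95]]' | grep rot
python3 -m crank '[[200,0,0,0,95]]' | grep rot
python3 -m crank '[[200,0,0,0,95]]' | grep rot
python3 -m crank '[[200,0,0,0,95]]' | grep rot
python3 -m crank '[[200,0,0,0,95]]' | grep rot
python3 -m crank '[[200,0,0,0,95]]' | grep rot
python3 -m crank '[[200,0,0,0,95]]' | grep rot
python3 -m crank '[[200,0,0,0,95]]' 
python3 -c "
from h import *;print(env.state()['joints'])"
```

```text
t: 9.22
eef_pos: [790.8, -175.7, 593.5]
tcp_rot: [-3.097, -0.258, -0.012]
ft_force: [-0.2, -0.9, -0.5]
opening: 0.998
grip_force: 0.0
tcp_rot: [-3.096, -0.263, -0.011]
tcp_rot: [-3.099, -0.283, -0.01]
tcp_rot: [-3.101, -0.3, -0.01]
tcp_rot: [-3.105, -0.328, -0.009]
tcp_rot: [-3.109, -0.351, -0.01]
tcp_rot: [-3.112, -0.374, -0.01]
tcp_rot: [-3.114, -0.397, -0.011]
tcp_rot: [-3.117, -0.421, -0.012]
tcp_rot: [-3.12, -0.445, -0.012]
t: 10.05
eef_pos: [925.5, -124.2, 540.8]
tcp_rot: [-3.122, -0.469, -0.013]
ft_force: [-0.8, -0.2, 1.2]
opening: 1.001
grip_force: 0.0
[-0.23638362  0.90010375  0.04741384  0.12102248  1.73824365  1.39044219]
```

```bash
cat >> h.py <<'E'
def go(*targets):
    s=env.state(); R=Rn.from_euler("xyz",s["tcp_rot"]).as_matrix(); p=np.array(s["eef_pos"])
    print("at",p.round(1),s["tcp_rot"].round(3),"t",round(s["t"],2))
    for q in targets: print(q,"->",(R.T@(np.array(q)-p)).round(1))
E
python3 -c "
from h import *;go((700,80,400),(475,261,200))"
```

```text
at [ 925.5 -124.2  540.8] [-3.122 -0.469 -0.013] t 10.05
(700, 80, 400) -> [-267.  -200.8   26.5]
(475, 261, 200) -> [-560.2 -377.4  105.7]
```

```bash
python3 -m crank '[[-280,-190,53,0,95],[-280,-190,53,0,95],[-280,-190,53,0,95],[-280,-190,53,0,95],[-280,-190,53,0,95],[-280,-190,53,0,95],[-280,-190,53,0,95],[-280,-190,53,0,95],[-280,-190,53,0,95]]'
python3 -m crank '[[-280,-188,53,0,95],[-280,-188,53,0,95],[-280,-188,53,0,95],[-280,-188,53,0,95],[-280,-188,53,0,95],[-280,-188,53,0,95],[-280,-188,53,0,95],[-280,-188,53,0,95],[-280,-188,53,0,95],[-280,-188,53,0,95]]' | grep -v rot
python3 -c "
from h import *;go((475,261,110),(485,260,60),(485,260,30));print(env.state()['joints'])"
```

```text
t: 10.8
eef_pos: [732.3, 42.4, 398.0]
tcp_rot: [-3.121, -0.472, -0.013]
ft_force: [1.1, 0.0, -0.8]
opening: 0.996
grip_force: 0.0
t: 11.63
eef_pos: [507.1, 235.8, 227.1]
ft_force: [1.1, -0.2, -0.0]
opening: 1.002
grip_force: 0.0
at [507.1 235.8 227.1] [-3.119 -0.468 -0.011] t 11.63
(475, 261, 110) -> [-81.7 -22.8  90.5]
(485, 260, 60) -> [-95.3 -20.8 139.6]
(485, 260, 30) -> [-108.8  -20.2  166.3]
[ 0.3866931   0.29802033  1.99808154 -0.37811835  0.4285181   2.27490062]
```

```bash
cat > kin.py <<'E'
from h import *
from scipy.optimize import least_squares, lsq_linear
D=[([-1.3946,.49157,1.5595,0,1.09168,-.1056],[173.8,-600.1,233]),([.09356,1.12366,.05057,.0018,1.94578,1.66551],[920.1,152.9,316.6]),
([.07601,1.02263,.04734,.00457,2.01207,1.64909],[889.4,134.9,409.6]),([.07300,.34060,.04737,.01684,2.66648,1.65909],[407.3,97.8,862]),
([.99336,.0312,.04735,-.51525,2.92705,2.05318],[33,122.7,939.6]),([-.23638,.9001,.04741,.12102,1.73824,1.39044],[925.5,-124.2,540.8]),
([.38669,.29802,1.99808,-.37812,.42852,2.2749],[507.1,235.8,227.1])]
Y=lambda a:Rn.from_euler("y",a).as_matrix(); Z=lambda a:Rn.from_euler("z",a).as_matrix()
def cols(q):
    A=Z(q[0]); B=A@Y(q[1]+q[2]); C=B@Z(q[3])@Y(q[4])
    return np.c_[A[:,0],A[:,1],A[:,2],(A@Y(q[1]))[:,2],B[:,0],B[:,2],C[:,2]],C
P,res,_,_=np.linalg.lstsq(np.vstack([cols(q)[0] for q,_ in D]),np.hstack([p for _,p in D]),rcond=1e-6)
lo=np.array([-3.1,-.84,.05,-1.13,.06,-2.69]);hi=np.array([3.1,2.19,2.79,4.28,2.93,2.69])
# tool rotation offset about z from the first sample
R0=Rn.from_euler("xyz",[-3.119,-.468,-.011]).as_matrix()
off=(cols(D[6][0])[1]@Z(D[6][0][5])).T@R0
def fk(q):
    M,C=cols(q); return M@P, C@Z(q[5])@off
def ik(p,rpy,q0=D[6][0]):
    R=Rn.from_euler("xyz",rpy).as_matrix()
    def e(q):
        x,Q=fk(q); return np.r_[(x-p)/100,Rn.from_matrix(Q.T@R).as_rotvec()*3]
    s=least_squares(e,np.clip(q0,lo+1e-3,hi-1e-3),bounds=(lo,hi)); return s.x,np.linalg.norm(s.fun)
E
python3 - <<'E'
from kin import *
np.set_printoptions(precision=2,suppress=True)
print(P,res)
for q,p in D: print(fk(q)[0]-p, end=' ')
print("off",Rn.from_matrix(off).as_rotvec())
for p in [(490,260,30),(520,258,35),(480,128,30),(500,128,30),(500,326,40),(568,248,39),(545,-210,70),(720,-205,180)]:
    for r in [(-3.12,-.47,-.011)]:
        print(p,r,*ik(p,r))
E
```

```text
[ -0.03  65.9  196.69 586.83  43.09 411.01 252.9 ] [0.02]
[-0.02 -0.    0.03] [-0.04  0.04 -0.  ] [ 0.02 -0.03  0.  ] [0.03 0.01 0.05] [-0.04  0.01 -0.01] [-0.01  0.01 -0.05] [ 0.03 -0.04 -0.02] off [-0.   -0.    1.57]
(490, 260, 30) (-3.12, -0.47, -0.011) [ 0.4   0.63  2.08 -0.75  0.12  2.69] 0.4170099859225163
(520, 258, 35) (-3.12, -0.47, -0.011) [ 0.38  0.64  2.04 -0.77  0.13  2.69] 0.326173113866074
(480, 128, 30) (-3.12, -0.47, -0.011) [ 0.16  0.58  2.2  -0.97  0.06  2.69] 0.47949127701852023
(500, 128, 30) (-3.12, -0.47, -0.011) [ 0.15  0.59  2.17 -0.97  0.06  2.69] 0.425428980202122
(500, 326, 40) (-3.12, -0.47, -0.011) [ 0.51  0.65  1.98 -0.66  0.21  2.69] 0.36341533120963204
(568, 248, 39) (-3.12, -0.47, -0.011) [ 0.34  0.67  1.97 -0.81  0.14  2.69] 0.19197004286382724
(545, -210, 70) (-3.12, -0.47, -0.011) [-0.6   0.6   2.08  1.3   0.28 -0.26] 5.305887785221864e-15
(720, -205, 180) (-3.12, -0.47, -0.011) [-0.44  0.6   1.6   0.4   0.55  0.84] 2.858378533085385e-15
```

Run:
```python
from kin import *
np.set_printoptions(precision=2,suppress=True)
for yw in (0,.3):
  for tl in (.47,.35):
    print("tilt",tl,"yaw",yw)
    for p in [(490,260,30),(520,258,35),(480,128,30),(500,326,40),(568,248,39),(545,-210,70),(720,-205,180)]:
        R=Rn.from_euler("xyz",(-3.12,-tl,0))*Rn.from_euler("z",np.pi-yw)
        r=R.as_euler("xyz"); b=min((ik(p,r,q0) for q0 in ([.38,.3,2,-.38,.43,-.9],[.38,.6,2,-.9,.2,-.4],[-.5,.6,2,1.2,.3,-2.6])),key=lambda a:a[1])
        print(p,*b)
```

```text
tilt 0.47 yaw 0
(490, 260, 30) [ 0.44  0.63  2.09 -1.13  0.16 -0.04] 0.31024033966350784
(520, 258, 35) [ 0.41  0.65  2.05 -1.13  0.16 -0.07] 0.2230515368773297
(480, 128, 30) [ 0.16  0.58  2.2  -1.13  0.06 -0.29] 0.4679273426331731
(500, 326, 40) [ 0.56  0.66  2.01 -1.13  0.23  0.06] 0.1455616367390066
(568, 248, 39) [ 0.36  0.67  1.98 -1.13  0.14 -0.12] 0.10210961884225352
(545, -210, 70) [-0.54  0.58  2.01  0.65  0.29 -2.69] 0.36501508050698334
(720, -205, 180) [-0.44  0.6   1.6   0.41  0.56 -2.32] 9.999963728215254e-16
tilt 0.35 yaw 0
(490, 260, 30) [ 0.42  0.65  2.1  -1.1   0.14 -0.07] 5.988593680647503e-11
(520, 258, 35) [ 0.4   0.66  2.04 -0.78  0.16 -0.42] 1.1964717962177172e-14
(480, 128, 30) [ 0.16  0.6   2.21 -1.13  0.06 -0.29] 0.17434178777585208
(500, 326, 40) [ 0.53  0.66  1.98 -0.72  0.24 -0.36] 3.543580296249956e-15
(568, 248, 39) [ 0.34  0.68  1.94 -0.48  0.21 -0.77] 2.056577262403805e-13
(545, -210, 70) [-0.56  0.59  2.    0.61  0.33 -2.69] 0.06078458275931044
(720, -205, 180) [-0.42  0.62  1.52  0.25  0.71 -2.16] 2.3646297124858186e-15
tilt 0.47 yaw 0.3
(490, 260, 
[... 348 characters left out ...]
8053
(545, -210, 70) [-0.5   0.58  2.    0.39  0.24 -2.69] 0.5260120519900418
(720, -205, 180) [-0.44  0.6   1.6   0.41  0.56 -2.62] 8.046315418110186e-15
tilt 0.35 yaw 0.3
(490, 260, 30) [ 0.42  0.65  2.1  -1.1   0.14 -0.37] 1.0158704584428015e-11
(520, 258, 35) [ 0.4   0.66  2.04 -0.78  0.16 -0.72] 2.8695225580400207e-15
(480, 128, 30) [ 0.16  0.6   2.21 -1.13  0.06 -0.59] 0.17469027054662198
(500, 326, 40) [ 0.53  0.66  1.98 -0.72  0.24 -0.66] 2.4265246200180963e-14
(568, 248, 39) [ 0.34  0.68  1.94 -0.49  0.21 -1.07] 4.1597148481216516e-12
(545, -210, 70) [-0.52  0.59  1.97  0.36  0.33 -2.69] 0.2659542286822197
(720, -205, 180) [-0.42  0.62  1.52  0.25  0.71 -2.46] 3.9891945656246325e-12
```

Run:
```python
from kin import *
np.set_printoptions(precision=2,suppress=True)
for tl in (.3,.25):
    print("tilt",tl)
    for p in [(490,260,30),(520,258,35),(500,128,30),(500,325,40),(568,248,39),(545,248,28),(500,248,200),(545,-210,70),(720,-205,180)]:
        R=Rn.from_euler("xyz",(-3.14,-tl,0))
        r=R.as_euler("xyz"); b=min((ik(p,r,q0) for q0 in ([.38,.3,2,-.38,.43,2.3],[-.5,.6,2,1.2,.3,-.2])),key=lambda a:a[1])
        print(p,*b)
for x,z,tl in [(400,250,.3),(350,250,.3),(380,250,.3),(400,300,.3),(420,200,.3)]:
    print(x,z,*ik((x,0,z),(-3.14,-tl,0)))
```

```text
tilt 0.3
(490, 260, 30) [ 0.42  0.65  2.07 -0.68  0.19  2.65] 4.614330126775059e-15
(520, 258, 35) [ 0.4   0.66  2.   -0.51  0.23  2.45] 3.268210782502631e-15
(500, 128, 30) [ 0.14  0.62  2.18 -0.73  0.06  2.44] 0.0011539252411831501
(500, 325, 40) [ 0.53  0.66  1.95 -0.52  0.3   2.58] 4.4473518461286556e-14
(568, 248, 39) [ 0.35  0.68  1.91 -0.36  0.29  2.24] 3.1939594311413757e-15
(545, 248, 28) [ 0.36  0.68  1.96 -0.45  0.24  2.36] 8.227712496945463e-15
(500, 248, 200) [ 0.39  0.36  1.93 -0.2   0.58  2.12] 4.4295161013704495e-13
(545, -210, 70) [-0.55  0.6   1.99  0.48  0.34  0.58] 3.3054946354404464e-13
(720, -205, 180) [-0.41  0.63  1.49  0.17  0.76  1.05] 2.6521586161596113e-15
tilt 0.25
(490, 260, 30) [ 0.41  0.65  2.04 -0.42  0.24  2.38] 1.8362644053908615e-10
(520, 258, 35) [ 0.39  0.66  1.98 -0.33  0.29  2.26] 1.3052582130973958e-15
(500, 128, 30) [ 0.14  0.62  2.15 -0.25  0.13  1.96] 2.3697757770940064e-15
(500, 325, 40) [ 0.52  0.67  1.93 -0.36  0.35  2.41] 1.588266415540388e-12
(568, 248, 39) [ 0.34  0.68  1.88 -0.24  0.35  2.12] 7.517820732175682e-16
(545, 248, 28) [ 0.35  0.69  1.94 -0.29  0.3   2.19] 6.784198384312372e-15
(500, 248, 200) [ 0.38  0.37  1.9  -0.15  0.64  2.07] 3.622545774012412e-15
(545, -210, 70) [-0.54  0.6   1.96  0.34  0.39  0.73] 2.609182739635157e-15
(720, -205, 180) [-0.4   0.64  1.45  0.13  0.82  1.09] 7.561226399676627e-15
400 250 [-0.21  0.04  2.21  0.11  0.6   1.28] 3.737859121854948e-15
350 250 [-0.24 -0.04  2.29  0.13  0.61  1.23] 2.6099173734746225e-14
380 250 [-0.22  0.01  2.24  0.12  0.6   1.26] 3.769288367176429e-15
400 300 [-0.21 -0.03  2.12  0.09  0.76  1.31] 2.535775886855282e-15
420 200 [-0.19  0.16  2.24  0.14  0.44  1.26] 1.450902546266758e-14
```

Run:
```python
from kin import *
np.set_printoptions(precision=2,suppress=True)
for p in [(400,66,200),(400,66,150),(400,66,110),(350,66,200),(350,66,150),(350,66,110)]:
    for tl in (.47,.27): print(p,tl,*ik(p,(-3.14,-tl,0)))
go((390,66,180))
```

```text
(400, 66, 200) 0.47 [-0.    0.12  2.37  0.01  0.18  1.56] 1.4983782379375963e-10
(400, 66, 200) 0.27 [-0.    0.15  2.25  0.01  0.47  1.57] 2.3580154607633504e-15
(400, 66, 150) 0.47 [-0.    0.23  2.41  0.03  0.06  1.54] 0.11850688502451281
(400, 66, 150) 0.27 [-0.    0.26  2.32  0.01  0.29  1.56] 2.4589284581537707e-11
(400, 66, 110) 0.47 [ 0.04  0.32  2.4  -1.08  0.06  2.69] 0.31906249484806365
(400, 66, 110) 0.27 [-0.    0.36  2.37  0.02  0.15  1.55] 5.7454901479440453e-11
(350, 66, 200) 0.47 [-0.    0.05  2.46  0.02  0.16  1.55] 2.106394560808383e-14
(350, 66, 200) 0.27 [-0.    0.08  2.35  0.01  0.45  1.56] 2.0648777108009072e-11
(350, 66, 150) 0.47 [ 0.05  0.18  2.5  -1.07  0.06  2.69] 0.17051704771638898
(350, 66, 150) 0.27 [-0.    0.2   2.42  0.01  0.25  1.56] 4.817133321104296e-13
(350, 66, 110) 0.47 [ 0.05  0.25  2.49 -1.07  0.06  2.69] 0.39898421025232395
(350, 66, 110) 0.27 [-0.    0.32  2.48  0.03  0.08  1.54] 3.010780656809297e-09
at [507.1 235.8 227.1] [-3.12 -0.47 -0.01] t 11.63
(390, 66, 180) -> [-124.1  170.8  -13.9]
```

```bash
python3 -m crank '[[-155,171,10,0,95],[-155,171,10,0,95],[-155,171,10,0,95],[-155,171,10,0,95],[-155,171,10,0,95],[-155,171,10,0,95],[-155,171,10,0,95],[-155,171,10,0,95]]' | grep -v force
python3 -m crank '[[-10,0,20,0,95],[-10,0,20,0,95]]' | grep -v force
python3 -m crank '[[-10,0,20,0,95]]' | grep rot
python3 -m crank '[[-10,0,20,0,95]]' | grep rot
python3 -m crank '[[-10,0,20,0,95]]' | grep rot
python3 -m crank '[[-10,0,20,0,95]]' | grep -v force
python3 -c "
from h import *;print(env.state()['joints'])"
```

```text
t: 12.3
eef_pos: [397.7, 80.9, 169.5]
tcp_rot: [-3.116, -0.465, -0.009]
opening: 0.916
t: 12.47
eef_pos: [401.5, 82.9, 161.7]
tcp_rot: [-3.116, -0.448, -0.006]
opening: 0.916
tcp_rot: [-3.116, -0.436, -0.004]
tcp_rot: [-3.117, -0.422, -0.003]
tcp_rot: [-3.118, -0.407, -0.002]
t: 12.8
eef_pos: [414.5, 89.0, 133.5]
tcp_rot: [-3.119, -0.391, -0.001]
opening: 0.928
[0.05479661 0.31178452 2.37399205 0.01615832 0.06428045 1.60625021]
```

```bash
python3 -c "
from h import *;s=env.state();print(s['ft_force'],s['grip_force'],s['eef_pos']);go((440,110,140))"
```

```text
[ 10.29024417  58.23479248 100.59682519] 53.169927443530014 [414.47153647  88.99630024 133.46961652]
at [414.5  89.  133.5] [-3.119e+00 -3.910e-01 -1.000e-03] t 12.8
(440, 110, 140) -> [ 26.1 -20.9   4.2]
```

```bash
python3 -m crank '[[16,-10,-38,0,95],[31,-20,-74,0,95],[31,-30,-74,0,95],[31,-30,-74,0,95]]'
python3 -c "
from h import *;s=env.state();print(s['joints']);c=env.read_camera('side');cv2.imwrite('pics/z2.png',crop(c,200,120,260,190,3))"
```

```text
t: 13.13
eef_pos: [407.3, 115.8, 209.1]
tcp_rot: [-3.117, -0.369, -0.01]
ft_force: [-0.4, 0.1, -0.2]
opening: 0.998
grip_force: 0.0
[ 0.13835582  0.14229359  2.25992966 -0.08045063  0.37191023  1.78426039]
```

View pics/z2.png

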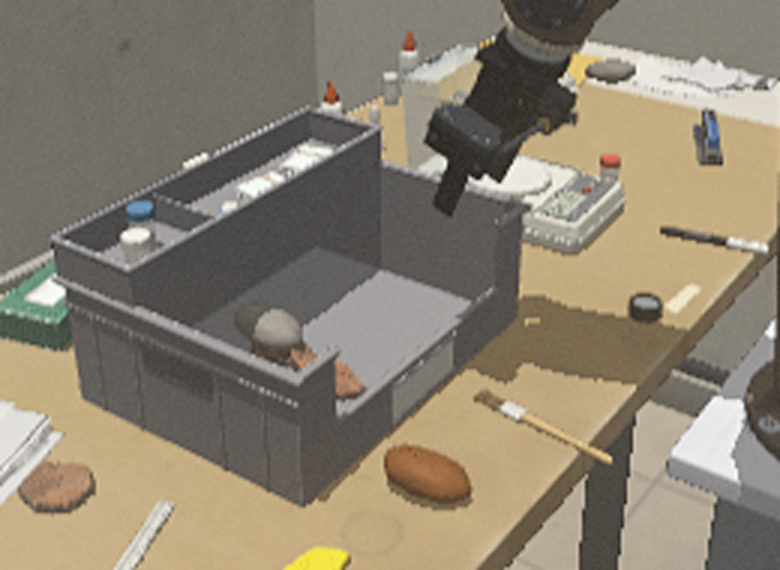

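The picture shows the tilted gripper above the front right corner of the bin, with the pile, balance and vial undisturbed. I'll relax the tilt slightly over the free bin floor.

Run:
```python
from kin import *
np.set_printoptions(precision=2,suppress=True)
go((460,150,180),(480,150,80),(480,150,40))
for z in (80,60,40): print(z,*ik((480,150,z),(-3.12,-.365,-.01),env.state()["joints"]))
```

```text
at [406.  115.2 207.2] [-3.12 -0.36 -0.01] t 13.18
(460, 150, 180) -> [ 40.4 -34.2  45.3]
(480, 150, 80) -> [ 23.4 -32.1 145.9]
(480, 150, 40) -> [  9.2 -31.2 183.2]
80 [ 0.2   0.51  2.22 -0.78  0.07  2.55] 3.836283772196029e-15
60 [ 0.2   0.55  2.22 -0.93  0.06  2.69] 0.06497312104051559
40 [ 0.2   0.58  2.2  -0.93  0.06  2.69] 0.15128934933374197
```

```bash
python3 -m crank '[[40,-33,40,0,95],[40,-33,40,0,95],[30,-33,80,0,95],[24,-32,110,0,95],[24,-32,125,0,95],[24,-32,125,0,95]]' | grep -v grip
python3 -m crank '[[-5,0,14,0,95],[-5,0,14,0,95]]' | grep -v grip
python3 -m crank '[[-5,0,14,0,95],[-5,0,14,0,95]]' | grep -v grip
python3 -m crank '[[-5,0,14,0,95],[-5,0,14,0,95]]' | grep -v grip
python3 -c "
from h import *;print(env.state()['joints'])"
```

```text
t: 13.68
eef_pos: [470.3, 148.0, 93.2]
tcp_rot: [-3.12, -0.353, -0.011]
ft_force: [0.0, 0.7, 0.1]
opening: 0.996
t: 13.85
eef_pos: [470.9, 148.5, 81.6]
tcp_rot: [-3.119, -0.358, -0.011]
ft_force: [-0.8, -0.5, 0.6]
opening: 0.996
t: 14.02
eef_pos: [473.7, 149.8, 71.0]
tcp_rot: [-3.126, -0.351, 0.004]
ft_force: [0.1, 0.1, 0.3]
opening: 0.997
t: 14.18
eef_pos: [477.7, 151.8, 62.7]
tcp_rot: [-3.121, -0.34, -0.016]
ft_force: [0.9, 0.3, -0.6]
opening: 0.998
[ 0.20202337  0.54337083  2.22051209 -0.90688078  0.06575061  2.68242532]
```

```bash
python3 -m crank '[[-4,0,14,0,95],[-4,0,14,0,95]]' | grep rot
python3 -m crank '[[-4,0,14,0,95],[-4,0,14,0,95]]' | grep rot
python3 -m crank '[[-4,0,14,0,95],[-4,0,14,0,95]]' | grep -v grip
python3 -c "
from h import *;print(env.state()['joints'])"
```

```text
tcp_rot: [-3.123, -0.33, -0.012]
tcp_rot: [-3.126, -0.32, -0.009]
t: 14.68
eef_pos: [490.4, 156.4, 35.3]
tcp_rot: [-3.128, -0.31, -0.008]
ft_force: [0.1, -0.0, 0.3]
opening: 0.998
[ 0.20584694  0.61129142  2.18376899 -0.91099119  0.06522032  2.68451283]
```

Run:
```python
from kin import *
np.set_printoptions(precision=2,suppress=True)
go((490,156,110),(497,260,110),(497,260,28))
for z in (110,28): print(z,*ik((497,260,z),(-3.128,-.31,-.01),env.state()["joints"]))
```

```text
at [490.4 156.4  35.3] [-3.13 -0.31 -0.01] t 14.68
(490, 156, 110) -> [ 22.4  -0.5 -71.3]
(497, 260, 110) -> [  28.3 -104.6  -68. ]
(497, 260, 28) -> [   3.3 -103.5   10.1]
110 [ 0.42  0.51  2.02 -0.34  0.35  2.29] 3.963377836118784e-13
28 [ 0.42  0.66  2.06 -0.71  0.18  2.68] 3.4992565932563274e-10
```

```bash
python3 -m crank '[[12,0,-40,0,95],[22,-10,-72,0,95],[26,-50,-70,0,95],[28,-90,-68,0,95],[28,-105,-68,0,95],[28,-105,-68,0,95],[20,-105,-40,0,95],[12,-104,-15,0,95],[7,-104,0,0,95],[7,-104,0,0,95]]' | grep -v grip
python3 -c "
from h import *;go((497,260,28))"
```

```text
t: 15.52
eef_pos: [495.4, 259.6, 36.7]
tcp_rot: [-3.13, -0.307, -0.007]
ft_force: [-0.9, -1.0, -0.9]
opening: 1.0
at [495.4 259.6  36.7] [-3.13  -0.307 -0.007] t 15.52
(497, 260, 28) -> [-1.1 -0.3  8.8]
```

```bash
python3 -m crank '[[0,0,9,0,95],[0,0,9,0,95],[0,0,9,0,30],[0,0,9,0,30],[0,0,9,0,30],[0,0,9,0,30],[0,0,9,0,30],[0,0,9,0,30]]' | grep -v rot
python3 -m crank '[[12,0,-38,0,30],[18,0,-57,0,30],[18,0,-57,0,30],[18,0,-57,0,30]]'
python3 -c "
from h import *;go((495,128,90),(495,128,30))"
```

```text
t: 16.18
eef_pos: [499.7, 260.3, 31.6]
ft_force: [0.5, -0.3, -0.1]
opening: 0.635
grip_force: 0.0
t: 16.52
eef_pos: [499.7, 259.7, 92.4]
tcp_rot: [-3.127, -0.314, -0.008]
ft_force: [0.4, 0.0, 0.0]
opening: 0.359
grip_force: 0.0
at [499.7 259.7  92.4] [-3.127 -0.314 -0.008] t 16.52
(495, 128, 90) -> [ -4.2 131.7  -0.8]
(495, 128, 30) -> [-22.8 132.6  56.3]
```

```bash
python3 -m crank '[[0,0,0,0,75],[0,0,0,0,75],[0,0,0,0,75],[0,0,0,0,75],[0,0,0,0,75],[-5,0,20,0,75],[-10,0,42,0,75],[-15,0,62,0,75],[-15,0,62,0,75],[-15,0,62,0,75]]' 
python3 -c "
from h import *;c=env.read_camera('side');d=env.read_camera('top');cv2.imwrite('pics/z3.png',np.hstack([crop(c,250,190,100,100,4),crop(d,215,150,100,100,4)]));print(env.state()['joints'])"
```

```text
t: 17.35
eef_pos: [503.8, 260.3, 26.5]
tcp_rot: [-3.129, -0.31, -0.007]
ft_force: [0.9, 0.2, 0.3]
opening: 0.79
grip_force: 0.0
[ 0.41043845  0.6628945   2.04726735 -0.67711225  0.1796744   2.6394499 ]
```

View pics/z3.png

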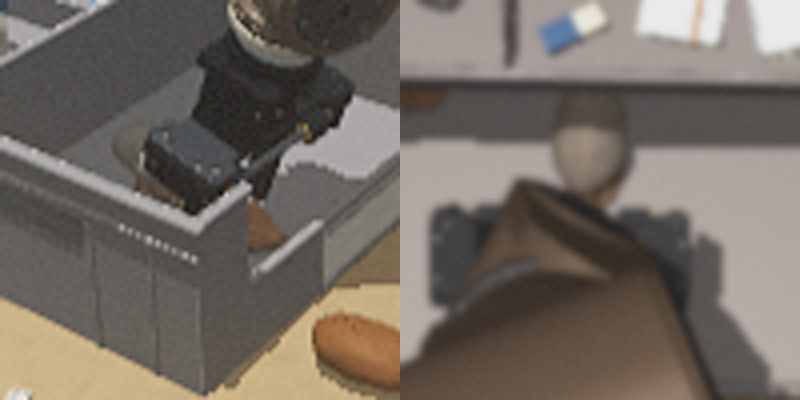

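The gripper straddles the long sherd, whose front end is visible below it. The pebble is untouched at top crop (590,150), so I'll close.

```bash
python3 -m crank '[[0,0,0,0,30],[0,0,0,0,30],[0,0,0,0,30],[0,0,0,0,30],[0,0,0,0,30],[0,0,0,0,30]]' | grep -v rot
python3 -m crank '[[0,0,0,0,30],[0,0,0,0,30]]' | grep -v rot
```

```text
t: 17.95
eef_pos: [504.1, 260.4, 27.6]
ft_force: [0.8, 1.2, 0.4]
opening: 0.45
grip_force: 29.3
t: 18.12
eef_pos: [504.1, 260.4, 27.6]
ft_force: [0.5, 1.1, 0.9]
opening: 0.441
grip_force: 29.2
```

```bash
python3 -m crank '[[-6,0,-10,0,30],[6,0,-40,0,30],[12,0,-55,0,30],[15,40,-55,0,30],[18,80,-50,0,30],[18,120,-50,0,30],[16,130,-45,0,30],[16,130,-45,0,30]]'
python3 -c "
from h import *;go((505,130,50),(505,130,30));print(env.state()['joints'])"
```

```text
t: 18.78
eef_pos: [504.0, 127.2, 73.3]
tcp_rot: [-3.128, -0.31, -0.011]
ft_force: [-0.7, 0.6, -0.8]
opening: 0.442
grip_force: 29.3
at [504.  127.2  73.3] [-3.128 -0.31  -0.011] t 18.78
(505, 130, 50) -> [-6.2 -2.5 22.6]
(505, 130, 30) -> [-12.3  -2.2  41.6]
[ 0.13549243  0.53245782  2.154069   -0.21179405  0.14982832  1.92011573]
```

```bash
python3 -m crank '[[-3,-2,12,0,30],[-6,-2,23,0,30],[-9,-2,32,0,30],[-12,-2,42,0,30],[-12,-2,43,0,30],[-12,-2,43,0,30],[-12,-2,43,0,75],[-12,-2,43,0,75],[-12,-2,43,0,75],[-12,-2,43,0,75]]'
python3 -c "
from h import *;print(env.state()['joints'])"
```

```text
t: 19.62
eef_pos: [508.7, 133.5, 32.3]
tcp_rot: [-3.131, -0.308, -0.008]
ft_force: [-0.9, -0.1, -0.2]
opening: 0.671
grip_force: 0.0
[ 0.14899741  0.62343312  2.15853885 -0.60206208  0.06548534  2.32113134]
```

```bash
python3 -m crank '[[12,0,-38,0,95],[25,0,-76,0,95],[35,-40,-84,0,95],[45,-80,-84,0,95],[52,-115,-81,0,95],[52,-115,-81,0,95],[52,-115,-81,0,95]]' | grep -v force
python3 -c "
from h import *;go((562,248,40));print(env.state()['joints'])
t=env.read_camera('top');s=env.read_camera('side')
cv2.imwrite('pics/z4.png',np.hstack([crop(s,250,190,100,100,4),crop(t,215,150,100,100,4)]))"
```

```text
t: 20.2
eef_pos: [534.4, 249.8, 126.4]
tcp_rot: [-3.131, -0.308, -0.005]
opening: 0.995
at [534.4 249.8 126.4] [-3.131 -0.308 -0.005] t 20.2
(562, 248, 40) -> [ 0.1  2.7 90.6]
[ 0.36850902  0.50670745  1.93645241 -0.24986302  0.41780056  2.15659532]
```

View pics/z4.png

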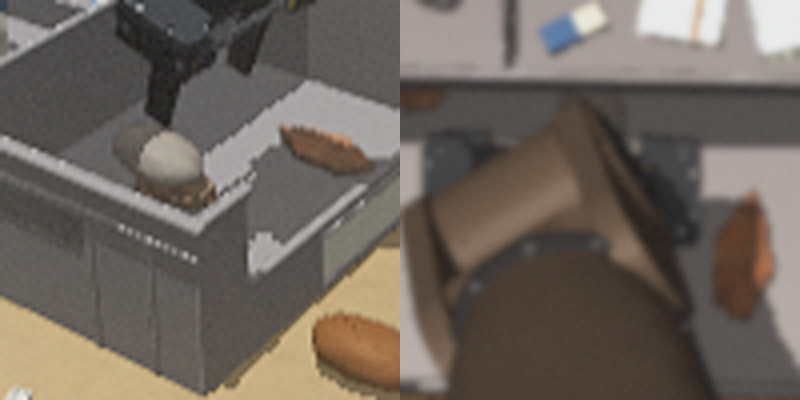

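The long sherd now lies flat and clear at top crop (745,258), side crop (330,150). The pebble is at side crop (168,160), i.e. px (292,230), below the open fingers.

```bash
python3 -c "
from h import *
s=env.read_camera('side')
print(proj(s,(578,248,36)),proj(s,(560,248,36)),proj(s,(578,238,36)),onz(s,292,230,36))"
python3 -m crank '[[0,2,30,0,95],[0,2,60,0,95],[0,2,88,0,95],[0,2,88,0,95],[0,2,88,0,70],[0,2,88,0,45],[0,2,88,0,45],[0,2,88,0,45],[0,2,88,0,45],[0,2,88,0,45]]'
```

```text
[291.15250815 227.76974708] [295.34066375 229.47401225] [293.09324985 226.43255115] [566.98589654 256.73603838  36.        ]
t: 21.18
eef_pos: [560.9, 246.3, 42.8]
tcp_rot: [-3.131, -0.308, -0.007]
ft_force: [-1.2, 1.4, 0.9]
opening: 0.636
grip_force: 0.9
```

```bash
python3 -m crank '[[0,0,0,0,35],[0,0,0,0,35],[0,0,0,0,35],[0,0,0,0,35]]' | grep -v rot
python3 -m crank '[[-12,0,-12,0,35],[-12,0,-30,0,35],[-12,0,-50,0,35],[-12,0,-50,0,35]]'
```

```text
t: 21.52
eef_pos: [560.9, 246.6, 42.4]
ft_force: [-3.2, 2.8, 6.5]
opening: 0.535
grip_force: 30.0
t: 21.85
eef_pos: [534.0, 246.1, 88.2]
tcp_rot: [-3.131, -0.309, -0.007]
ft_force: [1.1, -0.6, -1.8]
opening: 0.537
grip_force: 29.9
```

Run:
```python
from kin import *
np.set_printoptions(precision=2,suppress=True)
go((515,326,70),(515,326,31))
for z in (70,31): print(z,*ik((515,326,z),(-3.131,-.309,-.007),env.state()["joints"]))
```

```text
at [534.  246.1  88.2] [-3.13 -0.31 -0.01] t 21.85
(515, 326, 70) -> [-24.2 -79.6  12.3]
(515, 326, 31) -> [-36.1 -79.2  49.4]
70 [ 0.52  0.62  1.91 -0.42  0.36  2.46] 1.5930174533379956e-10
31 [ 0.52  0.69  1.93 -0.53  0.28  2.58] 3.8760384924379286e-14
```

```bash
python3 -m crank '[[-12,-40,6,0,35],[-24,-80,12,0,35],[-24,-80,12,0,35],[-30,-80,32,0,35],[-34,-80,44,0,35],[-36,-80,49,0,35],[-36,-80,49,0,35],[-36,-80,49,0,35]]'
python3 -m crank '[[0,0,0,0,80],[0,0,0,0,80],[0,0,0,0,80],[0,0,0,0,80],[0,0,0,0,80]]'
```

```text
t: 22.52
eef_pos: [515.4, 327.0, 28.7]
tcp_rot: [-3.131, -0.307, -0.007]
ft_force: [-0.8, 1.2, 1.2]
opening: 0.532
grip_force: 29.9
t: 22.93
eef_pos: [515.1, 326.3, 29.0]
tcp_rot: [-3.132, -0.307, -0.008]
ft_force: [1.0, 1.1, -0.6]
opening: 0.815
grip_force: 0.0
```

```bash
python3 -m crank '[[12,0,-40,0,90],[25,0,-80,0,90],[38,0,-120,0,90],[40,40,-135,0,90],[45,80,-140,0,90],[48,120,-150,0,90],[50,160,-155,0,90],[50,200,-160,0,90],[50,240,-165,0,90],[50,240,-165,0,90]]' | grep -v force
python3 -c "
from h import *
t=env.read_camera('top');s=env.read_camera('side')
cv2.imwrite('pics/z5.png',np.hstack([crop(s,250,180,100,110,4),crop(t,220,150,100,110,4)]))"
```

```text
t: 23.77
eef_pos: [511.8, 79.4, 200.1]
tcp_rot: [-3.132, -0.308, -0.012]
opening: 0.947
```

View pics/z5.png

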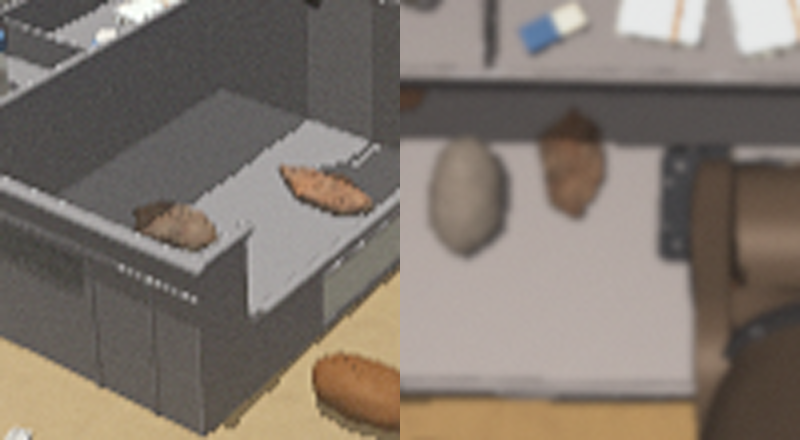

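The uncovered sherd shows whole at top crop (573,162), with the pebble clear at (468,198). Now measuring its outline.

Run:
```python
from h import *
np.set_printoptions(precision=1,suppress=True)
t=env.read_camera("top")
hsv=cv2.cvtColor(t["img"],cv2.COLOR_BGR2HSV)
m=((hsv[...,0]<16)&(hsv[...,1]>75)).astype(np.uint8); m[:, :253]=0; m[:,276:]=0; m[:174]=0; m[208:]=0
k=max(cv2.findContours(m,cv2.RETR_EXTERNAL,cv2.CHAIN_APPROX_NONE)[0],key=cv2.contourArea)
W=np.array([onz(t,*p[0],16)[:2] for p in k],np.float32)
M=cv2.moments(W.reshape(-1,1,2)); print("n",len(k),"area",cv2.contourArea(W),"cent",M["m10"]/M["m00"],M["m01"]/M["m00"])
print("rect",cv2.minAreaRect(W), "min",W.min(0),"max",W.max(0))
for x in range(515,605,6):
    c=W[abs(W[:,0]-x)<3]
    if len(c): print(x,c[:,1].min(),c[:,1].max())
p=k.reshape(-1,2); print("pix",p.min(0),p.max(0))
```

```text
n 55 area 2141.6590634007007 cent 566.9603792344848 248.87199008559892
rect ((566.43115234375, 249.38027954101562), (77.07769012451172, 39.235164642333984), 2.3787550926208496) min [528.  229.3] max [605.  269.8]
527 246.4131 246.4131
533 240.64911 255.65211
539 234.87572 261.9017
545 232.099 262.15155
551 229.31789 265.40848
557 229.43053 265.66138
563 229.65605 265.91467
569 229.88193 269.1818
575 230.10815 269.43817
581 230.33472 269.69495
587 233.58273 269.8235
593 236.83556 264.0377
599 243.11848 255.21791
pix [256 178] [269 203]
```

Run:
```python
from kin import *
np.set_printoptions(precision=2,suppress=True)
go((530,246,122),(560,246,26.5))
print(ik((560,246,26.5),(-3.131,-.309,-.007),env.state()["joints"]))
```

```text
at [511.9  84.4 199.3] [-3.13 -0.31 -0.01] t 23.92
(530, 246, 122) -> [  -7.6 -160.9   80.4]
(560, 246, 26.5) -> [  -7.8 -160.2  180.4]
(array([ 0.35,  0.69,  1.94, -0.42,  0.23,  2.32]), np.float64(9.605765495097436e-14))
```

```bash
python3 -m crank '[[-2,-40,20,0,70],[-4,-80,40,0,70],[-6,-120,60,0,70],[-8,-161,80,0,70],[-8,-161,80,0,70],[-8,-161,110,0,70],[-8,-161,140,0,70],[-8,-161,168,0,70],[-8,-161,168,0,70],[-8,-161,168,0,70]]'
python3 -c "
from h import *
go((560,246,26.5))"
```

```text
t: 24.75
eef_pos: [554.6, 248.3, 36.9]
tcp_rot: [-3.133, -0.304, -0.005]
ft_force: [0.5, -1.2, -0.0]
opening: 0.74
grip_force: 0.0
at [554.6 248.3  36.9] [-3.133 -0.304 -0.005] t 24.75
(560, 246, 26.5) -> [ 2.1  2.4 11.6]
```

```bash
python3 -m crank '[[2,2,11,0,70],[2,2,11,0,70],[2,2,11,0,35],[2,2,11,0,35],[2,2,11,0,35],[2,2,11,0,35],[2,2,11,0,35],[2,2,11,0,35]]' |grep -v rot
python3 -m crank '[[0,0,0,0,35],[0,0,0,0,35]]'
```

```text
t: 25.42
eef_pos: [561.1, 245.3, 28.9]
ft_force: [-1.4, -0.9, 6.8]
opening: 0.495
grip_force: 28.6
t: 25.58
eef_pos: [561.1, 245.3, 28.9]
tcp_rot: [-3.131, -0.308, -0.008]
ft_force: [-1.8, -1.2, 6.2]
opening: 0.497
grip_force: 28.6
```

```bash
python3 -m crank '[[-2,0,-25,0,35],[-8,0,-55,0,35],[-14,0,-90,0,35],[-18,0,-130,0,35],[-18,0,-130,0,35],[-10,0,-165,0,35],[0,0,-200,0,35],[0,0,-200,0,35],[0,0,-200,0,35]]'
python3 - <<'E'
from kin import *
np.set_printoptions(precision=2,suppress=True)
s=env.read_camera("side"); print(onz(s,368.8,178.2,52))
t=env.read_camera("top"); print(onz(t,459.2,229.8,52))
go((541,18,235),(541,-210,220),(541,-210,100),(541,-210,78))
print(ik((541,-210,78),(-3.131,-.309,-.007),[-.5,.6,2,.5,.35,.6]))
cv2.imwrite("pics/z6.png",crop(t,215,120,260,150,3))
E
```

```text
t: 26.33
eef_pos: [501.0, 243.9, 220.5]
tcp_rot: [-3.13, -0.31, -0.008]
ft_force: [0.1, -0.3, -1.6]
opening: 0.493
grip_force: 28.1
[ 542.29 -197.33   52.  ]
[ 454.82 -331.07   52.  ]
at [500.1 243.4 217.9] [-3.13 -0.31 -0.01] t 26.43
(541, 18, 235) -> [ 45.7 225.1  -5.6]
(541, -210, 220) -> [ 42.9 453.2   7. ]
(541, -210, 100) -> [  6.8 454.3 121.4]
(541, -210, 78) -> [  0.2 454.5 142.4]
(array([-0.56,  0.58,  1.99,  0.51,  0.35,  0.56]), np.float64(1.6379095091408562e-15))
```

View pics/z6.png

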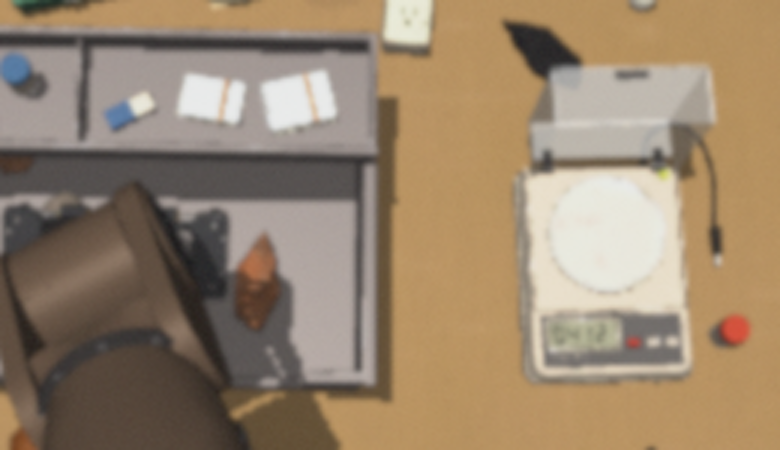

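The pan's circle is centred at crop (607,234), px (417.3,198), which agrees with the earlier (546,-210). The lid stands behind it and the vial cap is at (735,330), untouched.

```bash
python3 -m crank '[[10,40,-10,0,35],[20,80,-20,0,35],[30,120,-20,0,35],[38,160,-20,0,35],[46,200,-15,0,35],[46,240,-10,0,35],[46,280,-6,0,35],[46,320,-3,0,35],[45,360,0,0,35],[45,360,0,0,35]]' | grep -v force
python3 -m crank '[[0,40,2,0,35],[-2,80,4,0,35],[-4,93,10,0,35],[-14,94,42,0,35],[-26,95,80,0,35],[-36,95,112,0,35],[-36,95,112,0,35],[-36,95,112,0,35]]'
python3 -c "
from h import *
go((541,-210,78))"
```

```text
t: 27.27
eef_pos: [541.4, -122.5, 226.5]
tcp_rot: [-3.131, -0.304, -0.013]
opening: 0.491
t: 27.93
eef_pos: [540.1, -209.9, 108.4]
tcp_rot: [-3.128, -0.302, -0.009]
ft_force: [-0.2, -0.3, -0.1]
opening: 0.498
grip_force: 28.1
at [ 540.1 -209.9  108.4] [-3.128 -0.302 -0.009] t 27.93
(541, -210, 78) -> [-8.2  0.5 29.3]
```

```bash
python3 -m crank '[[-3,0,12,0,35],[-6,0,22,0,35],[-8,0,28,0,35],[-8,0,28,0,35],[-8,0,28,0,35]]' |grep -v rot
python3 -c "
from h import *
t=env.read_camera('top');s=env.read_camera('side')
cv2.imwrite('pics/z7.png',np.hstack([crop(s,310,120,110,110,3.6),crop(t,370,130,110,110,3.6)]))
go((541,-210,78))"
```

```text
t: 28.35
eef_pos: [542.1, -210.3, 82.5]
ft_force: [-0.4, 0.6, -0.4]
opening: 0.496
grip_force: 28.1
at [ 542.2 -210.3   82.5] [-3.132 -0.308 -0.007] t 28.45
(541, -210, 78) -> [-2.5 -0.3  4. ]
```

View pics/z7.png

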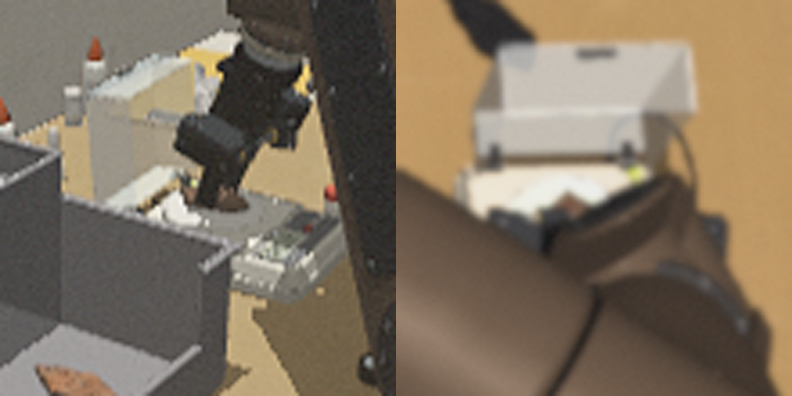

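The sherd is held level just above the pan. Its rear tip shows at top crop (570,195), about 40 mm behind the pan centre, so it is centred.

```bash
python3 -m crank '[[-2,0,4,0,35],[-2,0,6,0,35],[-2,0,6,0,35]]' |grep -v rot
python3 -m crank '[[0,0,0,0,70],[0,0,0,0,70],[0,0,0,0,70],[0,0,0,0,70],[0,0,0,0,70]]'
python3 -m crank '[[0,0,-20,0,75],[0,0,-60,0,75],[0,0,-100,0,75],[-10,-40,-130,0,75],[-20,-80,-150,0,75],[-20,-120,-160,0,75],[-20,-160,-160,0,75],[-20,-200,-160,0,75],[-20,-200,-160,0,75]]' |grep -v force
python3 -c "
from h import *
t=env.read_camera('top');s=env.read_camera('side')
cv2.imwrite('pics/z8.png',np.hstack([crop(s,310,120,110,110,3.6),crop(t,370,130,110,110,3.6)]))"
```

```text
t: 28.7
eef_pos: [541.7, -210.3, 76.3]
ft_force: [-6.8, 0.8, 15.8]
opening: 0.494
grip_force: 31.8
t: 29.12
eef_pos: [541.6, -210.1, 74.9]
tcp_rot: [-3.131, -0.307, -0.008]
ft_force: [0.4, 0.0, 0.1]
opening: 0.726
grip_force: 0.0
t: 29.87
eef_pos: [474.2, -6.9, 224.1]
tcp_rot: [-3.131, -0.308, -0.005]
opening: 0.789
```

View pics/z8.png

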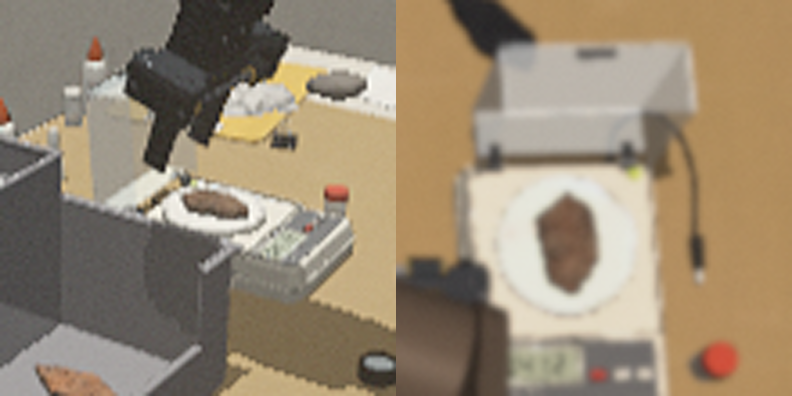

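The sherd lies flat in the middle of the pan at top crop (567,243), against a pan centre of (566,243). The lid is still open and the vial stands at (720,358). Next is the lid.

Run:
```python
from kin import *
np.set_printoptions(precision=2,suppress=True)
go((520,-100,320),(722,-204,320),(722,-204,178),(520,-204,178))
q=[-.41,.63,1.49,.17,.76,1.05]
for p in [(722,-204,320),(722,-204,178),(520,-204,178)]: print(ik(p,(-3.131,-.308,-.007),q))
```

```text
at [474.9  -9.2 223.7] [-3.13 -0.31 -0.  ] t 29.97
(520, -100, 320) -> [ 72.4  89.9 -78.9]
(722, -204, 320) -> [265.3 193.7 -18.8]
(722, -204, 178) -> [222.4 195.1 116.6]
(520, -204, 178) -> [ 29.8 195.2  55.5]
(array([-0.41,  0.51,  1.32,  0.15,  1.04,  1.11]), np.float64(1.0771970339522679e-14))
(array([-0.41,  0.63,  1.49,  0.19,  0.75,  1.05]), np.float64(1.5966006068574618e-12))
(array([-0.57,  0.39,  1.96,  0.33,  0.56,  0.74]), np.float64(2.7524082149416977e-15))
```

```bash
python3 -m crank '[[12,0,-38,0,0],[30,20,-75,0,0],[65,40,-80,0,0],[100,60,-75,0,0],[135,85,-65,0,0],[170,110,-55,0,0],[205,135,-45,0,0],[235,160,-35,0,0],[262,185,-25,0,0],[266,194,-19,0,0]]' | grep -v force
python3 -m crank '[[0,0,0,0,0],[0,0,0,0,0],[0,0,0,0,0]]'
python3 -c "
from h import *
go((722,-204,178))"
```

```text
t: 30.8
eef_pos: [724.8, -212.5, 318.4]
tcp_rot: [-3.132, -0.307, -0.01]
opening: 0.149
t: 31.05
eef_pos: [721.3, -207.6, 319.9]
tcp_rot: [-3.131, -0.306, -0.008]
ft_force: [0.7, 1.0, 1.3]
opening: 0.006
grip_force: 0.0
at [ 721.3 -207.6  319.9] [-3.131 -0.306 -0.008] t 31.05
(722, -204, 178) -> [-42.1  -2.1 135.5]
```

```bash
python3 -m crank '[[-10,-2,34,0,0],[-22,-2,70,0,0],[-32,-2,104,0,0],[-42,-2,135,0,0],[-42,-2,135,0,0],[-42,-2,135,0,0]]'
python3 -m crank '[[-14,0,-5,0,0],[-29,0,-9,0,0],[-36,0,-11,0,0],[-43,0,-14,0,0],[-52,0,-17,0,0],[-62,0,-20,0,0],[-71,0,-23,0,0],[-81,0,-26,0,0],[-81,0,-26,0,0]]'
```

```text
t: 31.55
eef_pos: [722.3, -203.3, 178.9]
tcp_rot: [-3.131, -0.306, -0.007]
ft_force: [0.3, 0.1, 1.6]
opening: 0.003
grip_force: 0.0
t: 32.3
eef_pos: [636.3, -203.5, 179.4]
tcp_rot: [-3.131, -0.306, -0.008]
ft_force: [0.4, -0.6, 0.1]
opening: 0.002
grip_force: 0.0
```

```bash
python3 -m crank '[[-12,0,-4,0,0],[-24,0,-8,0,0],[-36,0,-12,0,0],[-48,0,-15,0,0],[-60,0,-19,0,0],[-72,0,-23,0,0],[-84,0,-27,0,0],[-96,0,-31,0,0],[-106,0,-34,0,0],[-106,0,-34,0,0]]'
python3 - <<'E'
from h import *
t=env.read_camera("top")["img"]; old=cv2.imread("pics/top0.png")
for n,(a,b,c,d) in {"lidtop":(142,172,395,450),"behind":(136,146,400,450)}.items(): print(n,np.abs(t[a:b,c:d].astype(int)-old[a:b,c:d]).mean())
E
```

```text
t: 33.13
eef_pos: [525.2, -202.9, 179.5]
tcp_rot: [-3.131, -0.306, -0.008]
ft_force: [0.4, -0.9, 0.5]
opening: 0.005
grip_force: 0.0
lidtop 35.36646464646465
behind 22.245333333333335
```

```bash
python3 -m crank '[[12,0,-38,0,0],[24,0,-75,0,0],[36,0,-110,0,0],[36,-40,-120,0,0],[36,-80,-120,0,0],[36,-120,-120,0,0],[36,-160,-120,0,0],[36,-200,-120,0,0],[36,-240,-120,0,0],[36,-280,-120,0,0]]' | grep -v force
cat > chk.py <<'E'
from h import *
import sys
t=env.read_camera("top")["img"]; cv2.imwrite(f"pics/l{sys.argv[1]}.png",t)
if len(sys.argv)>2:
    o=cv2.imread(f"pics/l{sys.argv[2]}.png"); d=np.abs(t.astype(int)-o).max(2)[130:260,385:475]; print("moved px",(d>25).sum())
E
python3 chk.py 1
python3 -m crank '[[0,0,0,0,0],[0,0,0,0,0],[0,0,0,0,0],[0,0,0,0,0],[0,0,0,0,0],[0,0,0,0,0],[0,0,0,0,0],[0,0,0,0,0],[0,0,0,0,0],[0,0,0,0,0]]' | head -2
python3 chk.py 2 1
python3 -m crank '[[0,0,0,0,0],[0,0,0,0,0],[0,0,0,0,0],[0,0,0,0,0],[0,0,0,0,0],[0,0,0,0,0],[0,0,0,0,0],[0,0,0,0,0],[0,0,0,0,0],[0,0,0,0,0]]' | head -2
python3 chk.py 3 2
python3 -m crank '[[0,0,0,0,0],[0,0,0,0,0],[0,0,0,0,0],[0,0,0,0,0],[0,0,0,0,0],[0,0,0,0,0],[0,0,0,0,0],[0,0,0,0,0],[0,0,0,0,0],[0,0,0,0,0]]' | head -2
python3 chk.py 4 3
```

```text
t: 34.02
eef_pos: [526.1, 77.9, 307.9]
tcp_rot: [-3.131, -0.308, -0.008]
opening: 0.005
t: 34.9
eef_pos: [525.8, 75.6, 307.4]
moved px 0
t: 35.78
eef_pos: [525.8, 75.7, 307.4]
moved px 0
t: 36.67
eef_pos: [525.8, 75.7, 307.4]
moved px 0
```

Run:
```python
from h import *
np.set_printoptions(precision=1,suppress=True)
c=env.read_camera("top"); t=c["img"].astype(int); o=cv2.imread("pics/top0.png").astype(int)
g=cv2.cvtColor(c["img"],cv2.COLOR_BGR2GRAY); go_=cv2.cvtColor(o.astype(np.uint8),cv2.COLOR_BGR2GRAY)
ps=[(615,-133,103),(622,-276,103),(476,-140,103),(483,-284,103)]
for p in ps: print(p,proj(c,p))
d=(np.abs(t-o).max(2)>25)[130:265,380:480]; ys,xs=np.nonzero(d); print("changed box",xs.min()+380,xs.max()+380,ys.min()+130,ys.max()+130)
print("col 400-440 mean, rows 136..246 step2 now/open")
print(g[136:248:3,400:440].mean(1)); print(go_[136:248:3,400:440].mean(1))
print("row 190-205 mean, cols 385..455"); print(g[188:206,385:460:2].mean(0)); print(go_[188:206,385:460:2].mean(0))
dk=(g[136:250,395:450]<70); ys,xs=np.nonzero(dk); print(sorted(set(zip((xs+395).tolist(),(ys+136).tolist())))[:60])
```

```text
(615, -133, 103) [393.8 170.6]
(622, -276, 103) [443.4 169.4]
(476, -140, 103) [396.8 218.6]
(483, -284, 103) [447.6 217.2]
changed box 391 453 141 224
col 400-440 mean, rows 136..246 step2 now/open
[133.6 125.3 123.9 124.  134.9 148.1 149.3 148.2 144.4 142.  144.3 155.
 168.3 184.2 194.2 198.  195.3 189.9 186.1 185.6 186.5 186.8 187.6 189.3
 191.2 195.9 197.6 194.1 121.4 153.7 141.6 138.3 146.5 145.6 115.5 141.2
 169.5 131.8]
[132.8 125.  156.7 159.8 178.6 181.5 181.9 181.6 193.2 174.6 173.9 170.5
 127.5 121.7 212.2 222.  222.8 225.1 225.8 225.5 226.4 226.7 226.5 225.8
 224.1 222.5 218.9 211.8 218.7 186.2 140.7 137.5 145.4 144.7 114.5 140.3
 168.4 130.8]
row 190-205 mean, cols 385..455
[145.9 139.5 140.  168.7 137.4 147.2 193.6 198.5 200.  200.6 200.9 199.
 187.4 171.9 168.7 169.1 170.  170.1 170.  170.2 182.4 197.2 199.  199.2
 198.1 196.1 195.6 188.4 160.8 158.1 176.3 161.9 148.4 121.8  85.6 124.8
 147.9 149.1]
[144.7 138.1 139.8 179.7 216.8 220.3 214.4 218.1 225.5 227.7 227.9 227.7
 227.7 227.  226.9 227.1 227.8 227.5 227.2 227.  226.9 226.8 226.8 227.1
 227.7 223.8 219.1 216.3 184.7 154.6 147.8 148.  147.1 121.4  85.1 123.8
 147.1 148.3]
[(395, 136), (395, 137), (395, 138), (395, 139), (395, 140), (395, 141), (395, 142), (395, 143), (395, 144), (396, 136), (396, 137), (396, 138), (396, 139), (396, 140), (396, 141), (396, 142), (396, 143), (396, 144), (396, 145), (397, 136), (397, 137), (397, 138), (397, 139), (397, 140), (397, 141), (397, 142), (397, 143), (397, 144), (397, 145), (398, 136), (398, 137), (398, 138), (398, 139), (398, 140), (398, 141), (398, 142), (398, 143), (398, 144), (398, 145), (398, 146), (399, 136), (399, 137), (399, 138), (399, 139), (399, 140), (399, 141), (399, 142), (399, 143), (399, 144), (399, 145), (399, 146), (400, 136), (400, 137), (400, 138), (400, 139), (400, 140), (400, 141), (400, 142), (400, 143), (400, 144)]
```

Run:
```python
from h import *
np.set_printoptions(precision=1,suppress=True)
c=env.read_camera("side"); t=c["img"].astype(int); o=cv2.imread("pics/side0.png").astype(int)
def lid(f,u,w,th):  # hinge approx (619,-205,54), balance yaw .046
    F=f*np.cos(th)-u*np.sin(th);U=f*np.sin(th)+u*np.cos(th)
    return (619-F*np.cos(.046)-w*np.sin(.046), -205-F*np.sin(.046)+w*np.cos(.046), 54+U)
for th in (0,.1,.2,.4): print(th,"front top +y/-y, rear top +y/-y",*[proj(c,lid(f,49,w,th)) for f,w in((139,72),(139,-72),(0,72),(0,-72))])
d=(np.abs(t-o).max(2)>18).astype(np.uint8)
for v in range(136,204,2): print(v,''.join('#' if a else '.' for a in d[v,325:420]))
```

```text
0 front top +y/-y, rear top +y/-y [376.6 175.8] [392.6 162.9] [345.1 167.8] [362.4 156. ]
0.1 front top +y/-y, rear top +y/-y [375.5 172.2] [391.6 159.5] [344.  167.6] [361.4 155.8]
0.2 front top +y/-y, rear top +y/-y [374.  168.6] [390.2 156.2] [343.  167.5] [360.4 155.8]
0.4 front top +y/-y, rear top +y/-y [370.1 161.9] [386.6 149.9] [341.  167.7] [358.5 155.9]
136 .....#########..........###.###.#.#####........................................................
138 ....###########.....###..#..##.#..#####........................................................
140 ....##########..#####...####.##.#######........................................................
142 ....########.#####.##......############........................................................
144 ........########.....#...##############........................................................
146 ........#.########..##.################........................................................
148 ..........#####.#######################.......................................................#
150 .........#.....#############.#
[... 1965 characters left out ...]

190 ............................................######..##..............................###########
192 ..............................................#.....................................###########
194 ....................................................................................###########
196 ....................................................................................###########
198 ...................................................................................############
200 ...................................................................................############
202 ...................................................................................############
```

```bash
python3 -c "
from cell import env
print(env.job_done(), env.state()['t'])"
```

```text
the job is handed in; nothing more can be done
the job is handed in; nothing more can be done
```

The job is handed in at about 37 s: the pebble and long sherd lie aside on the bin floor, the sherd is flat in the middle of the pan, the lid measures shut, and the vial was not moved; the one risk to the verdict is that at about 12.8 s the gripper pressed on the bin's front right corner, with the wrist force reading about 117 N against the 120 N limit, and I could not tell whether the fingers or the gripper's body (40 N limit) made that contact.

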